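Turn the backwards drip tray round in its draining stand

TASK

The drip tray was put into the low draining stand backwards, so its plain end sticks out of the mouth. Slide it right out of the stand, turn it end for end, and slide it back in, right way up, until it is fully home against the stand's back wall with its pull tongue and lip outside the mouth. Leave the steam weight on the stand, the pot, the cup and the pressure cooker lid where they are.

Things in the scene. Friction and masses are not known exactly. Their poses are not given: they have to be found in the camera images.
- stand: Low dark steel draining stand, fixed: a sleeve 38 mm high, 70 wide, slatted roof 4 thick, no floor (the tray slides on the drainboard, top at world z = 0.010). Inside 110 deep (x), 62 wide (y), 34 high. Origin on the drainboard under the middle of the inside, z up. Open only at x = -55 mm (mouth, facing -x); back wall's inner face at x = +55. Tray home: same axes, its centre at x = y = 0.
- stand_mouth (a point): Middle of the stand's open mouth, on the drainboard; same axes as the stand. From here the thin side guides (34 mm high) flare out to within 41 mm either side of the middle, 15 mm in front of the mouth.
- tray_center (a point): Loose open aluminium drip tray, 0.15 to 0.31 kg: body 110 mm long (own x), 56 wide (y), 26 high, floor and walls 3 thick. Point: centre of the body, 13 mm above its underside, z up. Plain end wall at x = +55 mm; the pull tongue is at the other end. At the start it lies reversed in the stand, tongue inside, 45 to 70 mm of the plain end out of the mouth.
- tray_lip (a point): Middle of the lip of the tray's pull tongue (tray axes), 96 mm from the body centre along the tray's -x, 13 mm above the underside. The flat tongue, 40 mm wide, 3 thick, runs at floor level from the body's end (x = -55) to x = -100; the upturned lip at its end is 8 mm thick (x = -92 to -100), 40 wide, top 22 mm up. The tray balances 19 mm from its body centre towards the lip.
- weight_center (a point): Bystander: loose steel steam weight, 28 mm across, 30 mm high, standing on the stand's roof near its back wall; the point is its centre.
- pot_center (a point): Bystander: loose aluminium pot, 180 mm across, 100 mm high, its wire swing handle folded down; the point is its centre.
- cup_center (a point): Bystander: loose plastic cup, rim 72 mm across, 85 mm high; the point is its centre.
- lid: Bystander: loose pressure cooker lid, a disc 220 mm across, 11 thick, standing on edge in a fixed wire rack (143 mm high, 200 by 100 mm); its top is about 0.25 m above the table. Origin at the disc's centre, disc axis along its own y. Its long handle is on its -y face, out to 35 mm.

How it is judged:
By the outcome, as a careful person would: the job done as asked, in the order asked, and still so for the second after the job is handed in, with the robot touching nothing.
It also fails if it takes over 72 s, if anything falls off the work surface, if the arm or the gripper's body presses on something with over 40 N, if the wrist force passes 120 N, or if a joint passes its speed limit or range.

ROBOT

A 6-joint arm with a two-finger parallel gripper is mounted at the origin on the work surface. World frame = base frame: x ahead of the robot, y to its left, z up, the work surface at z = 0. Lengths are in m, angles in rad, forces in N, time in s.
With the tool pointing down it reaches from about 0.4 to 0.825 m from the base axis. Payload 7 kg.
Tool frame: the origin (TCP) lies on the mounting face of the last link; the fingertips stand arm.tcp_to_tips ahead of it and the grasp point (between the pads) lies 159 mm ahead of it (arm.tcp_to_tips is the distance from the TCP to the fingertips, in m); z points along the fingers, y is the direction in which the jaws open and shut (so a half turn about z gives the same grasp; the last joint's range is limited). The gripper opens to 88 mm and grips with 3 to 60 N. Pads are 19 mm wide; open, the fingers measure 130 mm over their backs; the gripper's body (78 mm by 193 mm) begins 47 mm behind the grasp point.
Start: joints at [-1.018, 0.359, 0.012, 0, -1.224, -0.288], TCP at [0.177, -0.651, 0.405] pointing down, gripper open.
Joint ranges: [-3.07, 3.07], [-1.43, 2.12], [-1.02, 1.25], [-3.03, 1.67], [-3.05, -0], [-3.03, 3.03]. Speed limits (rad/s): [2.39, 2.39, 3.01, 3.14, 3.14, 3.14].

INTERFACE

Orientations are given as [roll, pitch, yaw] about the fixed x, y, z axes, in that order (R = Rz(yaw) Ry(pitch) Rx(roll)).
In Python, from station import arm, cams, job_done, finder gives the robot as it stands.
- The arm moves only by the tool play_rows, never from a script. Its argument "targets" is a list that holds one entry, the list of rows, each a list of 4 numbers: the shift along the tool's x, y, z in m, then the turn about the tool's z in degrees. A call has 1 to 5 rows; each row is the pose to reach, as a shift and turn from the pose commanded when the call began, along the tool's axes at that moment; what a row does not reach only later rows make up. A row lasts 1/8 s, in which the tool goes at most 62.5 mm and 10.7 degrees, less where a joint would pass 70% of its speed; a pose out of reach is approached as far as the arm can. A call with a gripper value outside its range is refused whole. "grip" is the closure in counts, from 0 (fully open) to 255 (shut), set as the call begins (left out, the last holds). The fingers move at their own pace and stop on an object; "newtons" is the grip in N (left out, the last holds). Time passes only in rows, so rows that repeat a pose let the fingers close. It gives the time, the measured TCP pose, the force and the opening at its end, in the units of the state.
- arm.get_state(): the state, without advancing time (a new reading comes with each control period).
- cams.grab_frame(name): name is "side" or "top" or "wrist"; returns (picture, depth): 384x512x3 uint8, red, green, blue; 384x512 float32, m along the optical axis (not along the pixel's ray), 0 where there is no reading.
- cams.camera_params(name): a dict with "intrinsics" (3x3 intrinsics, pixels), "position" and "attitude" of the camera in the world. Camera axes: x right, y down, z forward; pixel columns grow to the right and rows downward; lengths in m; the calibration is good to about 2 mm. A picture is of the moment at which its call begins: read the wrist's pose just before it. camera_params takes no time and is no camera call; for the wrist camera it gives the pose at the moment of the call.
- job_done(): hands the job in, once; it reports no verdict.
Trained networks look in the newest picture that a camera, given by its name, has taken for a name from the list of things; names that differ only in an ending like _2 or _b are one class to them, and where a whole thing is asked for, a point or a joint stands for the part that bears it (a point fixed in the world has none). Each returns a list of dicts, best first, with "score" (0 to 1); they miss things now and then, are a little off and sometimes report something else, mostly with a low value. They report only what shows in the picture. A call takes as long as a camera call.
- finder.find_in(camera, query): "xyz" ([x, y, z] in m, in world coordinates, good to about 4 mm: the middle of the surface that is visible of it).
- finder.masks_of(camera, query): "mask" (384x512 bool, what is visible of it).
The state is a dict: "t": time; "q": joint angles; "qd": joint speeds; "joint_efforts": joint torques, N m; "eef_pos": TCP position; "ee_rot": TCP orientation; "force": force on the tool from outside, world axes, zero at the start; "moment": the same for the moment, N m; "width": finger opening in m.
Only numpy, scipy, OpenCV 4.12 (cv2) and the standard library are available. Lean on these libraries where they do the work, as an engineer would, in place of code of your own. Each camera call takes 0.05 s, during which the arm holds its last target. There are 200 camera calls.

## Working session

There is one attempt and no reset: what is moved stays moved. The work goes in short steps, Python scripts to look and compute and a tool call to move; the robot and the scene stay as the last step left them, time stands still between calls to the robot, and variables do not carry over. Pictures are saved under pics/ and viewed, about 8 in all and at most 12, crops included, and the job is handed in when it is done.

Besides the shell and the picture viewer there is one more tool, called after "Request:" by a JSON object that holds its "api" and its "payload", one argument or row to a line. play_rows: Moves the arm, as the interface text tells. Its arguments: {"type":"object","properties":{"targets":{"type":"array","items":{"type":"array","items":{"type":"array","items":{"type":"number"}}}},"grip":{"type":"number"},"newtons":{"type":"number"}},"required":["targets"]}

```bash
ls; mkdir -p pics; python3 - <<'E'
from station import arm,cams,finder
import cv2,numpy as np
s=arm.get_state();print({k:np.round(v,3).tolist() for k,v in s.items()},arm.tcp_to_tips)
ims=[]
for c in("side","top"):
    p,d=cams.grab_frame(c);ims.append(p[:,:,::-1])
    P=cams.camera_params(c);print(c,P)
    for n in("stand","tray_center","tray_lip","weight_center","pot_center","cup_center","lid"):
        print(n,[(np.round(r["xyz"],3).tolist(),round(r["score"],2)) for r in finder.find_in(c,n)[:2]])
cv2.imwrite("pics/a.png",cv2.resize(np.hstack(ims),(800,300)))
cv2.imwrite("pics/side.png",ims[0]);cv2.imwrite("pics/top.png",ims[1])
E
```

```text
pics
{'t': 0.0, 'q': [-1.018, 0.359, 0.011, -0.0, -1.224, -0.288], 'qd': [-0.001, 0.001, -0.0, 0.002, -0.001, -0.0], 'joint_efforts': [-0.0, -58.271, 29.306, 6.997, 0.007, -0.0], 'eef_pos': [0.177, -0.651, 0.404], 'ee_rot': [3.14, -0.0, -2.877], 'force': [-0.282, 0.461, -0.688], 'moment': [0.017, -0.021, 0.038], 'width': 0.088} 0.1781
side {'intrinsics': array([[444.33745199,   0.        , 256.18888304],
       [  0.        , 444.33745199, 191.70001529],
       [  0.        ,   0.        ,   1.        ]]), 'position': array([0.27209552, 1.02602694, 0.8313883 ]), 'attitude': array([-2.14844701,  0.02725403, -2.80144198])}
stand [([0.598, 0.191, 0.048], 0.91), ([0.632, 0.071, 0.017], 0.35)]
tray_center [([0.63, 0.067, 0.019], 0.81)]
tray_lip [([0.632, 0.071, 0.018], 0.79)]
weight_center []
pot_center [([0.697, 0.425, 0.056], 0.82)]
cup_center [([0.762, -0.198, 0.07], 0.86), ([0.598, 0.185, 0.05], 0.36)]
lid [([0.59, -0.435, 0.144], 0.85)]
top {'intrinsics': array([[380.57770622,   0.        , 254.84475181],
       [  0.        , 380.57770622, 186.59439572],
       [  0.        ,   0.        ,   1.        ]]), 'position': array([0.58903083, 0.01034672, 1.26388182]), 'attitude': array([-3.06224006e+00, -2.56637720e-03, -1.54293857e+00])}
stand [([0.61, 0.158, 0.047], 0.55)]
tray_center [([0.623, 0.092, 0.014], 0.82)]
tray_lip []
weight_center []
pot_center [([0.692, 0.463, 0.014], 0.96)]
cup_center [([0.774, -0.221, 0.046], 0.75)]
lid [([0.595, -0.437, 0.165], 0.69)]
```

View pics/side.png

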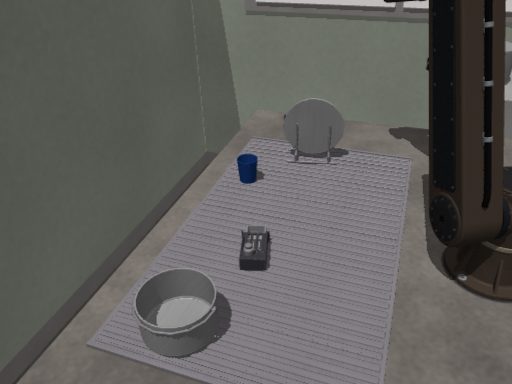

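View pics/top.png

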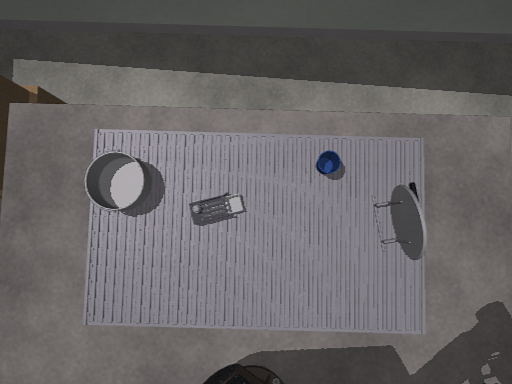

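Stand sits near px (217,208) in the top view, mouth facing image right (world −y), with the plain end bright at (236,204). There is nothing in the way for pulling it out toward −y. I'll move above it.

Request:
{"api": "play_rows", "payload": {
  "targets": [
    [[-0.04,0.04,-0.01,0],[-0.085,0.08,-0.02,0],[-0.13,0.125,-0.03,0],[-0.17,0.165,-0.04,0],[-0.21,0.2,-0.05,0]]
  ],
  "grip": 0
}}

```text
t: 1.42
eef_pos: [0.3275, -0.4016, 0.4554]
ee_rot: [-3.141, 0.001, -2.877]
force: [1.4, 0.0, 0.3]
width: 0.0876
```

Request:
{"api": "play_rows", "payload": {
  "targets": [
    [[-0.04,0.04,0,0],[-0.085,0.08,0,0],[-0.13,0.125,0,0],[-0.17,0.165,0,0],[-0.21,0.2,0,0]]
  ]
}}

```text
t: 2.05
eef_pos: [0.4778, -0.1535, 0.4553]
ee_rot: [-3.141, 0.001, -2.876]
force: [0.8, 0.2, 0.4]
width: 0.0873
```

Request:
{"api": "play_rows", "payload": {
  "targets": [
    [[-0.04,0.04,0,-10],[-0.085,0.08,0,-20],[-0.13,0.125,0,-30],[-0.17,0.165,0,-40],[-0.17,0.165,0,-50]]
  ]
}}

```text
t: 2.68
eef_pos: [0.5998, 0.0516, 0.4535]
ee_rot: [3.141, -0.001, -1.995]
force: [-0.2, -0.6, -0.6]
width: 0.0875
```

Request:
{"api": "play_rows", "payload": {
  "targets": [
    [[0,0,0,-10],[0,0,0,-20],[0,0,0,-30],[0,0,0,-35],[0,0,0,-35]]
  ]
}}

```text
t: 3.3
eef_pos: [0.5982, 0.0483, 0.4547]
ee_rot: [-3.142, 0.0, -1.394]
force: [-0.5, 0.6, 0.3]
width: 0.0877
```

```bash
cat > h.py <<'E'
from station import arm,cams,finder
import cv2,numpy as np
from scipy.spatial.transform import Rotation as R
def look(c,name,crop=None):
    P=cams.camera_params(c); p,d=cams.grab_frame(c)
    K=P["intrinsics"];v,u=np.mgrid[:384,:512]
    X=np.stack([(u-K[0,2])/K[0,0]*d,(v-K[1,2])/K[1,1]*d,d],-1)
    W=X@R.from_euler('xyz',P["attitude"]).as_matrix().T+P["position"]
    W[d==0]=np.nan
    cv2.imwrite(f"pics/{name}.png",p[:,:,::-1])
    return p,d,W,P
def rect(W,zlo,zhi,box):
    x,y,z=W[...,0],W[...,1],W[...,2]
    m=(z>zlo)&(z<zhi)&(x>box[0])&(x<box[1])&(y>box[2])&(y<box[3])
    q=W[m]
    (c,s,a)=cv2.minAreaRect((q[:,:2]*1000).astype(np.float32))
    return m,q,np.round(c,1),np.round(s,1),round(a,1)
E
python3 - <<'E'
from h import *
p,d,W,P=look("wrist","w1")
s=arm.get_state();print(P["position"]-s["eef_pos"],P["attitude"])
for n in("stand","tray_center"):
    print(n,[(np.round(r["xyz"],3).tolist(),round(r["score"],2)) for r in finder.find_in("wrist",n)[:2]])
for lo,hi in((.005,.0105),(.016,.03),(.03,.042),(.043,.053),(.065,.09)):
    m,q,c,sz,a=rect(W,lo,hi,(.5,.75,.0,.3)); print(lo,hi,m.sum(),c,sz,a,np.round(q.min(0),3),np.round(q.max(0),3))
np.save("w1.npy",W)
E
```

```text
[ 0.01501587 -0.07897733 -0.01949909] [ 2.84378196e+00 -6.62623324e-04 -2.96504130e+00]
stand [([0.61, 0.142, 0.049], 0.76)]
tray_center [([0.625, 0.09, 0.012], 0.79)]
0.005 0.0105 13941 [625. 150.] [300. 250.] 90.0 [0.5   0.    0.005] [0.75 0.3  0.01]
0.016 0.03 308 [619.4 131.5] [ 80.1 162.6] 13.7 [0.561 0.046 0.016] [0.668 0.201 0.03 ]
0.03 0.042 513 [619.9 129.9] [ 80.1 159.7] 13.7 [0.562 0.046 0.03 ] [0.669 0.198 0.042]
0.043 0.053 2358 [613.8 146.5] [ 79.9 122.1] 15.5 [0.563 0.077 0.043] [0.668 0.208 0.053]
0.065 0.09 178 [613.2 185.4] [25.2 16. ] 10.3 [0.599 0.178 0.065] [0.625 0.196 0.08 ]
```

View pics/w1.png

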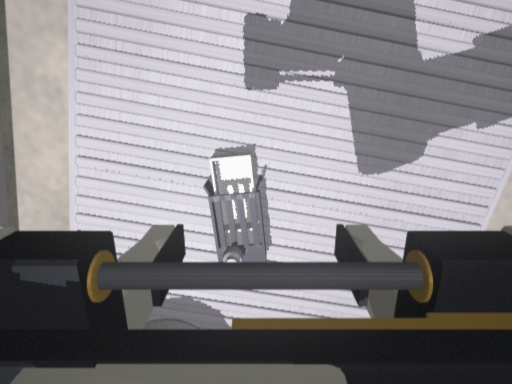

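```bash
python3 - <<'E'
from h import *
W=np.load("w1.npy")
m,q,c,sz,a=rect(W,.046,.053,(.5,.75,.0,.3));print("roof",m.sum(),c,sz,a)
m2=W[...,2]>.046
# erode specks
m=cv2.morphologyEx(m.astype(np.uint8),cv2.MORPH_OPEN,np.ones((2,2)))>0
print(cv2.minAreaRect((W[m][:,:2]*1000).astype(np.float32)))
for yaw in (100,101,102,103,104,105,106,107):
    t=np.radians(yaw);ex=np.array([np.cos(t),np.sin(t)]);ey=np.array([-ex[1],ex[0]])
    Q=W[m][:,:2]; a=Q@ex;b=Q@ey
    sel=(a<np.median(a)+.03)
    # side edge sharpness: lateral extents
    print(yaw,np.round([b.min(),np.percentile(b,1),np.percentile(b,99),b.max(),a.min(),np.percentile(a,1),a.max()],4))
    z=W[...,2];mt=(z>.028)&(z<.04)&(W[...,0]>.56)&(W[...,0]<.69)&(W[...,1]>.02)&(W[...,1]<.09)
    Q=W[mt][:,:2];a=Q@ex;b=Q@ey;print("  tray",mt.sum(),np.round([a.min(),a.max(),b[a<a.min()+.03].min(),b[a<a.min()+.03].max()],4))
E
```

```text
roof 2242 [611.9 150.6] [ 70.8 113. ] 15.3
((618.1658325195312, 119.34532928466797), (74.47604370117188, 194.99856567382812), 12.94979190826416)
100 [nan nan nan nan nan nan nan]
  tray 289 [-0.0611 -0.0152 -0.6664 -0.6083]
101 [nan nan nan nan nan nan nan]
  tray 289 [-0.0718 -0.0257 -0.6653 -0.6076]
102 [nan nan nan nan nan nan nan]
  tray 289 [-0.0824 -0.0361 -0.6641 -0.6067]
103 [nan nan nan nan nan nan nan]
  tray 289 [-0.093  -0.0466 -0.6626 -0.6056]
104 [nan nan nan nan nan nan nan]
  tray 289 [-0.1036 -0.0571 -0.661  -0.6044]
105 [nan nan nan nan nan nan nan]
  tray 289 [-0.1142 -0.0675 -0.6591 -0.6029]
106 [nan nan nan nan nan nan nan]
  tray 289 [-0.1248 -0.0779 -0.6572 -0.6011]
107 [nan nan nan nan nan nan nan]
  tray 289 [-0.1361 -0.0883 -0.6555 -0.5989]
```

Stand yaw is about 105.3°, the mouth is near (0.627, 0.096), and 45 mm of tray sticks out. I'll descend to grip across the width, 11 mm from the plain end.

Request:
{"api": "play_rows", "payload": {
  "targets": [
    [[-0.004,-0.02,0.06,-5.2],[-0.0087,-0.04,0.11,-5.2],[-0.0087,-0.04,0.16,-5.2],[-0.0087,-0.04,0.2,-5.2],[-0.0087,-0.04,0.2,-5.2]]
  ],
  "grip": 0
}}

```text
t: 4.08
eef_pos: [0.6349, 0.0635, 0.2514]
ee_rot: [3.135, -0.0, -1.304]
force: [0.2, -0.3, 1.3]
width: 0.0877
```

```bash
python3 - <<'E'
from h import *
p,d,W,P=look("wrist","w2")
t=np.radians(105.3);ex=np.array([np.cos(t),np.sin(t)]);ey=np.array([-ex[1],ex[0]])
s=arm.get_state();e=s["eef_pos"];print(e,s["ee_rot"],e[:2]@ex,e[:2]@ey)
z=W[...,2]
a=W[...,:2]@ex;b=W[...,:2]@ey
m=(z>.028)&(z<.040)&(a>-.15)&(a<-.07)&(abs(b+.63)<.05);print(m.sum(),np.nanmin(a[m]),np.percentile(a[m],[1,50]),np.percentile(b[m],[0,1,99,100]))
print(cv2.minAreaRect((W[m][:,:2]*1000).astype(np.float32)))
E
```

```text
[0.63605517 0.06380433 0.25412717] [ 3.13917165e+00 -6.92098120e-04 -1.30303536e+00] -0.10629487645360378 -0.6303479755701398
1508 -0.11784515680715765 [-0.11757382 -0.10616929] [-0.67138406 -0.6695121  -0.59163207 -0.59005737]
((633.16162109375, 75.7908935546875), (81.32659912109375, 47.75439453125), 15.296125411987305)
```

View pics/w2.png

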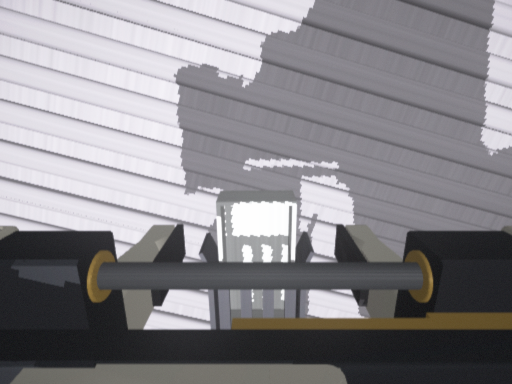

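The tray's plain end (px 220–297, row 195) is centred between the fingers, and the guide tips are further in (row ~240). Going down and closing.

Request:
{"api": "play_rows", "payload": {
  "targets": [
    [[0,0,0.03,0],[0,0,0.055,0],[0,0,0.062,0],[0,0,0.062,0]]
  ]
}}

```text
t: 4.62
eef_pos: [0.6368, 0.0641, 0.1943]
ee_rot: [-3.14, -0.0, -1.302]
force: [-0.2, 0.7, 0.8]
width: 0.0874
```

Request:
{"api": "play_rows", "payload": {
  "targets": [
    [[0,0,0,0],[0,0,0,0],[0,0,0,0],[0,0,0,0],[0,0,0,0]]
  ],
  "grip": 255,
  "newtons": 30
}}

```text
t: 5.25
eef_pos: [0.6361, 0.0639, 0.1929]
ee_rot: [-3.141, -0.0, -1.302]
force: [-1.3, -0.2, 3.7]
width: 0.0556
```

Request:
{"api": "play_rows", "payload": {
  "targets": [
    [[0.008,0,0,0],[0.02,0,0,0],[0.035,0,0,0],[0.05,0,0,0],[0.05,0,0,0]]
  ]
}}

```text
t: 5.88
eef_pos: [0.65, 0.0134, 0.1929]
ee_rot: [-3.141, -0.001, -1.304]
force: [1.3, -3.9, 4.8]
width: 0.0558
```

Request:
{"api": "play_rows", "payload": {
  "targets": [
    [[0.02,0,0,0],[0.05,0,0,0],[0.08,0,0,0],[0.105,0,0,0],[0.105,0,0,0]]
  ]
}}

```text
t: 6.5
eef_pos: [0.6777, -0.0882, 0.193]
ee_rot: [-3.141, -0.001, -1.304]
force: [2.1, -3.1, 4.5]
width: 0.0557
```

```bash
python3 - <<'E'
from h import *
for c in("top","side"):
    p,d,W,P=look(c,c+"2")
    for n in("tray_center","tray_lip","weight_center"):
        print(n,[(np.round(r["xyz"],3).tolist(),round(r["score"],2)) for r in finder.find_in(c,n)[:2]])
im=np.hstack([cv2.resize(cv2.imread("pics/top2.png")[140:290,160:360],(400,300)),cv2.resize(cv2.imread("pics/side2.png")[150:300,180:380],(400,300))])
cv2.imwrite("pics/c2.png",im)
E
```

```text
tray_center []
tray_lip []
weight_center [([0.593, -0.438, 0.168], 0.45)]
tray_center [([0.661, -0.033, 0.016], 0.59)]
tray_lip [([0.659, -0.03, 0.016], 0.87)]
weight_center [([0.606, 0.201, 0.069], 0.54)]
```

View pics/c2.png

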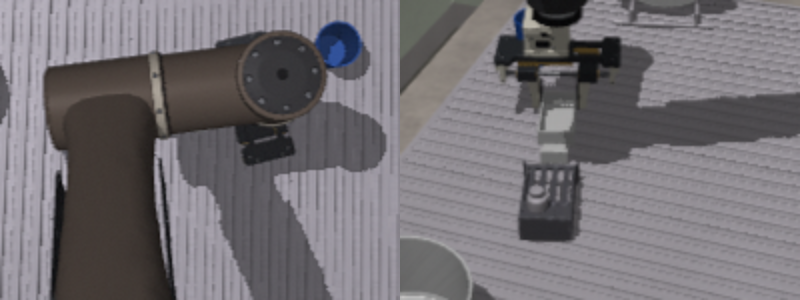

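Tray is fully out: in the side view the tongue lies clear in front of the stand mouth (~(555,155)), and the weight is still on the roof. Next I'll regrip at the balance point.

Request:
{"api": "play_rows", "payload": {
  "targets": [
    [[0,0,0,0],[0,0,0,0],[0,0,0,0],[0,0,0,0]]
  ],
  "grip": 0
}}

```text
t: 7.4
eef_pos: [0.677, -0.0854, 0.1924]
ee_rot: [3.141, 0.0, -1.302]
force: [-0.3, -0.0, 0.3]
width: 0.0862
```

Request:
{"api": "play_rows", "payload": {
  "targets": [
    [[-0.02,0,0,0],[-0.045,0,0,0],[-0.063,0,0,0],[-0.063,0,0,0]]
  ]
}}

```text
t: 7.9
eef_pos: [0.6601, -0.023, 0.1929]
ee_rot: [-3.141, 0.0, -1.3]
force: [-0.4, -0.4, 0.4]
width: 0.0875
```

Request:
{"api": "play_rows", "payload": {
  "targets": [
    [[0,0,0,0],[0,0,0,0],[0,0,0,0],[0,0,0,0],[0,0,0,0]]
  ],
  "grip": 255,
  "newtons": 40
}}

```text
t: 8.52
eef_pos: [0.6604, -0.0252, 0.1926]
ee_rot: [3.141, -0.0, -1.303]
force: [0.7, -1.2, -1.0]
width: 0.0558
```

Request:
{"api": "play_rows", "payload": {
  "targets": [
    [[0,0,-0.01,0],[0,0,-0.03,0],[0,0,-0.04,0],[0,0,-0.04,0]]
  ]
}}

```text
t: 9.02
eef_pos: [0.6606, -0.0247, 0.2337]
ee_rot: [-3.14, 0.0, -1.302]
force: [0.3, 0.3, -2.3]
width: 0.0559
```

Request:
{"api": "play_rows", "payload": {
  "targets": [
    [[0.015,0.015,0,0],[0.035,0.04,0,0],[0.05,0.06,0,0],[0.06,0.068,0,0],[0.06,0.068,0,0]]
  ]
}}

```text
t: 9.65
eef_pos: [0.6105, -0.1017, 0.2327]
ee_rot: [-3.141, -0.0, -1.304]
force: [0.9, 0.5, -2.0]
width: 0.0556
```

Request:
{"api": "play_rows", "payload": {
  "targets": [
    [[0,0,0,8],[0,0,0,18],[0,0,0,28],[0,0,0,38],[0,0,0,48]]
  ]
}}

```text
t: 10.28
eef_pos: [0.6115, -0.1001, 0.2326]
ee_rot: [-3.141, 0.0, -2.145]
force: [-0.4, -0.2, -2.6]
width: 0.0556
```

Request:
{"api": "play_rows", "payload": {
  "targets": [
    [[0,0,0,10],[0,0,0,20],[0,0,0,30],[0,0,0,38],[0,0,0,42]]
  ]
}}

```text
t: 10.9
eef_pos: [0.6115, -0.1001, 0.2326]
ee_rot: [-3.141, 0.0, -2.876]
force: [0.3, 0.2, -2.0]
width: 0.056
```

```bash
python3 - <<'E'
from h import *
s=arm.get_state();print(s["q"],s["eef_pos"],s["ee_rot"],s["force"],s["width"])
p,d,W,P=look("side","s3")
im=cv2.resize(cv2.imread("pics/s3.png")[120:280,180:400],None,fx=2.5,fy=2.5)
cv2.imwrite("pics/c3.png",im)
E
```

```text
[ 1.52524679e-01  4.25302670e-01 -3.19565936e-01  5.52299220e-05
 -8.25442265e-01 -1.45770088e+00] [ 0.61145286 -0.10006939  0.23260966] [-3.14149752e+00  4.77771771e-04 -2.87593506e+00] [ 0.31754862  0.24850471 -2.02646594] 0.05596665274663524
```

View pics/c3.png

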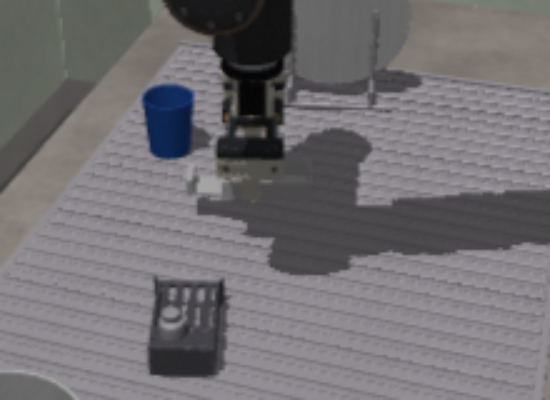

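Tray hangs level with its lip (px ~(190,180)) pointing away from the robot. I'll set it down and regrip with the gripper turned half round, to stay within joint 6's range.

Request:
{"api": "play_rows", "payload": {
  "targets": [
    [[0,0,0.015,0],[0,0,0.03,0],[0,0,0.039,0],[0,0,0.04,0],[0,0,0.04,0]]
  ]
}}

```text
t: 11.58
eef_pos: [0.6107, -0.1007, 0.1922]
ee_rot: [3.142, -0.0, -2.873]
force: [-0.0, 0.5, -3.2]
width: 0.0558
```

Request:
{"api": "play_rows", "payload": {
  "targets": [
    [[0,0,0,0],[0,0,0,0],[0,0,0,0],[0,0,0,0]]
  ],
  "grip": 0
}}

```text
t: 12.08
eef_pos: [0.6108, -0.1007, 0.1928]
ee_rot: [-3.142, 0.0, -2.873]
force: [-0.5, -1.0, -0.2]
width: 0.0864
```

Request:
{"api": "play_rows", "payload": {
  "targets": [
    [[0,0,-0.03,0],[0,0,-0.06,0],[0,0,-0.07,0],[0,0,-0.07,-10],[0,0,-0.07,-20]]
  ]
}}

```text
t: 12.7
eef_pos: [0.6105, -0.1007, 0.2623]
ee_rot: [3.141, -0.0, -2.519]
force: [0.5, 0.8, -0.4]
width: 0.0876
```

Request:
{"api": "play_rows", "payload": {
  "targets": [
    [[0,0,0,-10],[0,0,0,-20],[0,0,0,-30],[0,0,0,-40],[0,0,0,-50]]
  ]
}}

```text
t: 13.32
eef_pos: [0.6105, -0.1007, 0.2619]
ee_rot: [3.141, 0.0, -1.646]
force: [0.6, -0.4, 0.0]
width: 0.0875
```

Request:
{"api": "play_rows", "payload": {
  "targets": [
    [[0,0,0,-10],[0,0,0,-20],[0,0,0,-30],[0,0,0,-40],[0,0,0,-50]]
  ]
}}

```text
t: 13.95
eef_pos: [0.6105, -0.1007, 0.262]
ee_rot: [3.141, 0.001, -0.773]
force: [0.2, -0.6, 0.8]
width: 0.0875
```

Request:
{"api": "play_rows", "payload": {
  "targets": [
    [[0,0,0,-10],[0,0,0,-20],[0,0,0,-30],[0,0,0,-40],[0,0,0,-50]]
  ]
}}

```text
t: 14.58
eef_pos: [0.6105, -0.1007, 0.2619]
ee_rot: [-3.141, 0.001, 0.099]
force: [0.1, 0.6, -0.5]
width: 0.0876
```

Request:
{"api": "play_rows", "payload": {
  "targets": [
    [[0,0,0,-8],[0,0,0,-10],[0,0,0,-10],[0,0,0,-10]]
  ]
}}

```text
t: 15.08
eef_pos: [0.6107, -0.1007, 0.2625]
ee_rot: [-3.142, 0.0, 0.266]
force: [1.1, 0.4, 0.9]
width: 0.0874
```

```bash
python3 - <<'E'
from h import *
s=arm.get_state();e=s["eef_pos"];print(s["q"],e,s["ee_rot"])
p,d,W,P=look("wrist","w4")
yaw=s["ee_rot"][2]
xt=np.array([np.cos(yaw),np.sin(yaw)]);yt=np.array([np.sin(yaw),-np.cos(yaw)])
a=(W[...,:2]-e[:2])@xt;b=(W[...,:2]-e[:2])@yt;z=W[...,2]
m=(z>.028)&(z<.040)&(abs(a)<.12)&(abs(b)<.043)
print(m.sum(),np.percentile(a[m],[0,1,99,100]),np.percentile(b[m],[0,1,99,100]))
print([(np.round(r["xyz"],3).tolist(),round(r["score"],2)) for r in finder.find_in("wrist","tray_center")[:2]])
E
```

```text
[ 1.51650102e-01  3.90497449e-01 -2.92723985e-01 -3.73455836e-05
 -8.87822134e-01  1.68558315e+00] [ 0.61070622 -0.10069074  0.26249669] [-3.14153556e+00  2.42297546e-04  2.66413359e-01]
2646 [-0.07436868 -0.07342543  0.0808588   0.08149581] [-0.02737699 -0.02700123  0.0286647   0.02906461]
[([0.622, -0.096, 0.015], 0.84)]
```

The tray lies as expected relative to the tool: plain end at −74 mm, lip at +81 mm, laterally centred to 1 mm.

Request:
{"api": "play_rows", "payload": {
  "targets": [
    [[0,0,0.03,0],[0,0,0.06,0],[0,0,0.07,0],[0,0,0.07,0]]
  ]
}}

```text
t: 15.68
eef_pos: [0.6108, -0.1007, 0.1924]
ee_rot: [3.142, 0.001, 0.268]
force: [-0.2, -0.3, -0.4]
width: 0.0872
```

Request:
{"api": "play_rows", "payload": {
  "targets": [
    [[0,0,0,0],[0,0,0,0],[0,0,0,0],[0,0,0,0],[0,0,0,0]]
  ],
  "grip": 255,
  "newtons": 40
}}

```text
t: 16.3
eef_pos: [0.6109, -0.1007, 0.1931]
ee_rot: [3.141, -0.0, 0.268]
force: [-1.5, 0.5, 4.4]
width: 0.0557
```

Request:
{"api": "play_rows", "payload": {
  "targets": [
    [[0,0,-0.01,0],[0,0,-0.03,0],[0,0,-0.03,8],[0,0,-0.03,18],[0,0,-0.03,28]]
  ]
}}

```text
t: 16.92
eef_pos: [0.6105, -0.1007, 0.2228]
ee_rot: [-3.142, 0.001, -0.226]
force: [-0.6, -0.0, -2.5]
width: 0.0557
```

Request:
{"api": "play_rows", "payload": {
  "targets": [
    [[0,0,0,10],[0,0,0,20],[0,0,0,30],[0,0,0,40],[0,0,0,50]]
  ]
}}

```text
t: 17.55
eef_pos: [0.6105, -0.1007, 0.2227]
ee_rot: [3.141, 0.0, -1.099]
force: [-0.1, 0.2, -2.9]
width: 0.0557
```

Request:
{"api": "play_rows", "payload": {
  "targets": [
    [[0,0,0,8],[0,0,0,12],[0,0,0,12],[0,0,0,12]]
  ]
}}

```text
t: 18.05
eef_pos: [0.6107, -0.1007, 0.2227]
ee_rot: [3.141, 0.0, -1.301]
force: [0.1, -0.3, -2.9]
width: 0.0555
```

```bash
python3 - <<'E'
from h import *
t=np.radians(105.3);ex=np.array([np.cos(t),np.sin(t)]);ey=np.array([-ex[1],ex[0]])
s=arm.get_state();e=s["eef_pos"];print(s["q"],e,s["ee_rot"],np.degrees(s["ee_rot"][2]),e[:2]@ex,e[:2]@ey)
p,d,W,P=look("side","s5")
m=(W[...,2]>.046)&(W[...,2]<.053)&(abs(W[...,0]-.62)<.1)&(abs(W[...,1]-.15)<.09)
print(cv2.minAreaRect((W[m][:,:2]*1000).astype(np.float32)))
cv2.imwrite("pics/c5.png",cv2.resize(cv2.imread("pics/s5.png")[120:280,180:400],None,fx=2.5,fy=2.5))
E
```

```text
[ 1.51599400e-01  4.36528524e-01 -3.29316497e-01 -1.05618586e-04
 -8.05159365e-01  1.18252890e-01] [ 0.61067398 -0.1007163   0.22268663] [ 3.14139503e+00  1.00144477e-04 -1.30101725e+00] -74.5427973996581 -0.25828706265817597 -0.562453794975188
((608.9390869140625, 152.23321533203125), (73.91361999511719, 124.82359313964844), 15.642926216125488)
```

View pics/c5.png

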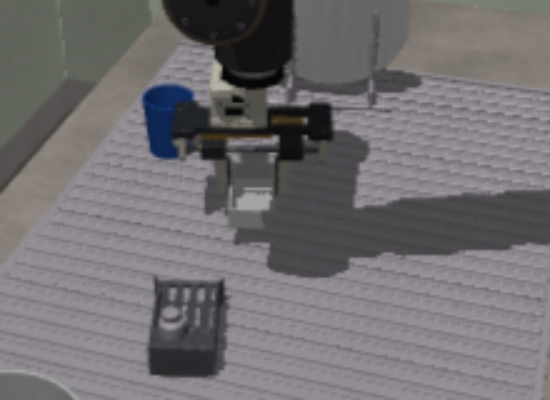

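The plain end now faces the stand mouth. I'll shift sideways 68 mm to line up, lower, and slide in.

Request:
{"api": "play_rows", "payload": {
  "targets": [
    [[0,-0.015,0,0],[0,-0.035,0,0],[0,-0.055,0.01,0],[0,-0.0675,0.02,0.2],[0,-0.0675,0.028,0.2]]
  ]
}}

```text
t: 18.73
eef_pos: [0.6764, -0.0825, 0.1929]
ee_rot: [3.14, 0.0, -1.306]
force: [-3.2, 7.3, 39.7]
width: 0.056
```

Request:
{"api": "play_rows", "payload": {
  "targets": [
    [[-0.02,0,0,0],[-0.04,0,0,0],[-0.06,0,0,0],[-0.08,0,0,0],[-0.08,0,0,0]]
  ]
}}

```text
t: 19.35
eef_pos: [0.6545, -0.0034, 0.195]
ee_rot: [-3.141, 0.0, -1.304]
force: [0.3, -0.6, -2.8]
width: 0.0554
```

```bash
python3 - <<'E'
from h import *
t=np.radians(105.3);ex=np.array([np.cos(t),np.sin(t)]);ey=np.array([-ex[1],ex[0]])
s=arm.get_state();e=s["eef_pos"];print(e,np.degrees(s["ee_rot"][2]),s["force"],e[:2]@ex,e[:2]@ey)
p,d,W,P=look("side","s6")
cv2.imwrite("pics/c6.png",cv2.resize(cv2.imread("pics/s6.png")[150:280,190:330],None,fx=4,fy=4,interpolation=2))
E
```

```text
[ 0.65447012 -0.00344121  0.19500592] -74.69511526778584 [ 0.34491893 -0.55984262 -2.79526738] -0.1760162675770671 -0.630365964789496
```

View pics/c6.png

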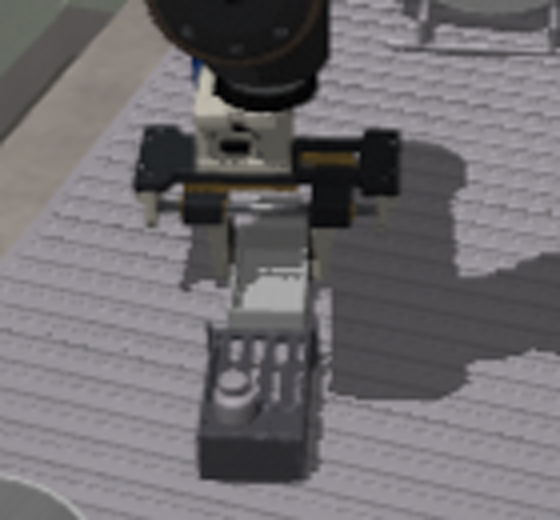

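The plain end is centred between the guide flares (px ~210–315, row 325). There was a brief 40 N touch on lowering, and the force is back to just the tray's weight. Continuing in gently.

Request:
{"api": "play_rows", "payload": {
  "targets": [
    [[-0.008,0,0,0],[-0.016,0,0,0],[-0.024,0,0,0],[-0.032,0,0,0],[-0.032,0,0,0]]
  ]
}}

```text
t: 20.02
eef_pos: [0.6465, 0.0259, 0.1947]
ee_rot: [-3.141, 0.0, -1.305]
force: [-0.8, 0.4, -3.1]
width: 0.0556
```

Request:
{"api": "play_rows", "payload": {
  "targets": [
    [[-0.01,0,0,0],[-0.02,0,0,0],[-0.03,0,0,0],[-0.033,0,0,0],[-0.033,0,0.001,0]]
  ]
}}

```text
t: 20.65
eef_pos: [0.6379, 0.0575, 0.1938]
ee_rot: [-3.141, -0.0, -1.305]
force: [0.9, 0.4, -2.8]
width: 0.0555
```

Request:
{"api": "play_rows", "payload": {
  "targets": [
    [[0,0,0.001,0],[0,0,0.001,0],[0,0,0.001,0],[0,0,0.001,0],[0,0,0.001,0]]
  ],
  "grip": 0
}}

```text
t: 21.28
eef_pos: [0.6379, 0.0571, 0.1928]
ee_rot: [-3.141, -0.0, -1.306]
force: [-0.1, 0.1, 0.2]
width: 0.0872
```

Request:
{"api": "play_rows", "payload": {
  "targets": [
    [[0.015,0,0,0],[0.035,0,0,0],[0.055,0,0,0],[0.077,0,0,0],[0.077,0,0,0]]
  ]
}}

```text
t: 21.9
eef_pos: [0.6584, -0.0197, 0.1924]
ee_rot: [3.141, -0.0, -1.309]
force: [-0.1, -0.2, -0.6]
width: 0.0876
```

Request:
{"api": "play_rows", "payload": {
  "targets": [
    [[0,0,0,0],[0,0,0,0],[0,0,0,0],[0,0,0,0],[0,0,0,0]]
  ],
  "grip": 255,
  "newtons": 25
}}

```text
t: 22.52
eef_pos: [0.658, -0.0169, 0.1927]
ee_rot: [-3.142, -0.0, -1.306]
force: [-0.7, 1.2, 0.3]
width: 0.043
```

Request:
{"api": "play_rows", "payload": {
  "targets": [
    [[0,0,0,0],[0,0,0,0],[0,0,0,0]]
  ]
}}

```text
t: 22.9
eef_pos: [0.6581, -0.017, 0.1927]
ee_rot: [-3.141, 0.0, -1.306]
force: [-0.7, 2.5, 1.0]
width: 0.0397
```

Request:
{"api": "play_rows", "payload": {
  "targets": [
    [[-0.008,0,0,0],[-0.018,0,0,0],[-0.028,0,0,0],[-0.035,0,0,0],[-0.035,0,0,0]]
  ]
}}

```text
t: 23.52
eef_pos: [0.6487, 0.0176, 0.1927]
ee_rot: [-3.141, 0.0, -1.305]
force: [-1.2, 3.1, 1.1]
width: 0.0399
```

Request:
{"api": "play_rows", "payload": {
  "targets": [
    [[-0.008,0,0,0],[-0.016,0,0,0],[-0.024,0,0,0],[-0.03,0,0,0],[-0.03,0,0,0]]
  ]
}}

```text
t: 24.15
eef_pos: [0.6409, 0.0464, 0.1927]
ee_rot: [-3.141, 0.0, -1.305]
force: [-0.3, 2.9, 1.4]
width: 0.0395
```

Request:
{"api": "play_rows", "payload": {
  "targets": [
    [[-0.002,0,0,0],[-0.004,0,0,0],[-0.006,0,0,0],[-0.007,0,0,0],[-0.007,0,0,0]]
  ]
}}

```text
t: 24.78
eef_pos: [0.6392, 0.0524, 0.1927]
ee_rot: [-3.142, 0.0, -1.306]
force: [0.5, -1.2, 0.8]
width: 0.0395
```

Request:
{"api": "play_rows", "payload": {
  "targets": [
    [[-0.001,0,0,0],[-0.002,0,0,0],[-0.002,0,0,0]]
  ]
}}

```text
t: 25.15
eef_pos: [0.6387, 0.0543, 0.1927]
ee_rot: [-3.142, 0.0, -1.306]
force: [0.3, -1.4, 1.8]
width: 0.0394
```

Request:
{"api": "play_rows", "payload": {
  "targets": [
    [[-0.001,0,0,0],[-0.002,0,0,0],[-0.002,0,0,0]]
  ]
}}

```text
t: 25.52
eef_pos: [0.6382, 0.0563, 0.1927]
ee_rot: [-3.142, 0.0, -1.306]
force: [-0.2, -1.4, 2.0]
width: 0.0397
```

Request:
{"api": "play_rows", "payload": {
  "targets": [
    [[-0.001,0,0,0],[-0.002,0,0,0],[-0.002,0,0,0]]
  ]
}}

```text
t: 25.9
eef_pos: [0.6376, 0.0582, 0.1927]
ee_rot: [-3.142, 0.0, -1.306]
force: [0.2, -2.0, 2.0]
width: 0.0394
```

Request:
{"api": "play_rows", "payload": {
  "targets": [
    [[-0.001,0,0,0],[-0.001,0,0,0]]
  ]
}}

```text
t: 26.15
eef_pos: [0.6374, 0.0592, 0.1927]
ee_rot: [-3.142, 0.0, -1.306]
force: [0.5, -1.3, 1.7]
width: 0.0395
```

Request:
{"api": "play_rows", "payload": {
  "targets": [
    [[-0.001,0,0,0],[-0.0015,0,0,0],[-0.0015,0,0,0]]
  ]
}}

```text
t: 26.52
eef_pos: [0.637, 0.0606, 0.1927]
ee_rot: [3.142, 0.0, -1.306]
force: [0.5, -1.3, 3.0]
width: 0.0399
```

Request:
{"api": "play_rows", "payload": {
  "targets": [
    [[-0.001,0,0,0],[-0.0015,0,0,0],[-0.0015,0,0,0]]
  ]
}}

```text
t: 26.9
eef_pos: [0.6367, 0.0615, 0.1927]
ee_rot: [3.141, -0.001, -1.306]
force: [2.8, -5.3, 0.4]
width: 0.0396
```

```bash
python3 - <<'E'
from h import *
t=np.radians(105.3);ex=np.array([np.cos(t),np.sin(t)]);ey=np.array([-ex[1],ex[0]])
s=arm.get_state();e=s["eef_pos"];print(s["force"],e[:2]@ex,e[:2]@ey)
p,d,W,P=look("wrist","w7")
a=W[...,:2]@ex;b=W[...,:2]@ey;z=W[...,2]
for lo,hi in((.025,.04),(.042,.053)):
    m=(z>lo)&(z<hi)&(a>-.2)&(a<.05)&(abs(b+.63)<.02)
    print(lo,m.sum(),np.percentile(a[m],[0,2,50,98]) if m.sum() else "")
E
```

```text
[ 2.78072467 -5.29372964  0.35657331] -0.10869925080294592 -0.6303884313449245
0.025 2091 [-0.11967133 -0.11721054 -0.10959908 -0.06782196]
0.042 70 [-0.11987508 -0.11979877 -0.11835777 -0.10476562]
```

View pics/w7.png

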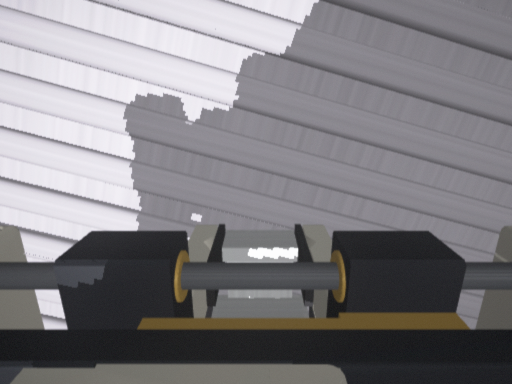

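Fingers are holding the lip (px ~215–305, row 235). Force has started to rise along the slide axis, so I'll press a little more to confirm the back wall.

Request:
{"api": "play_rows", "payload": {
  "targets": [
    [[-0.0005,0,0,0],[-0.001,0,0,0],[-0.001,0,0,0]]
  ]
}}

```text
t: 27.32
eef_pos: [0.6367, 0.0617, 0.1927]
ee_rot: [3.141, -0.002, -1.306]
force: [3.7, -9.8, 0.2]
width: 0.0396
```

Request:
{"api": "play_rows", "payload": {
  "targets": [
    [[-0.0005,0,0,0],[-0.001,0,0,0],[-0.001,0,0,0]]
  ]
}}

```text
t: 27.7
eef_pos: [0.6367, 0.062, 0.1927]
ee_rot: [3.141, -0.002, -1.306]
force: [6.3, -13.9, -0.1]
width: 0.0394
```

Hard stop: the tool has stopped and force is building to 15 N. Releasing, rising, and checking.

Request:
{"api": "play_rows", "payload": {
  "targets": [
    [[0,0,0,0],[0,0,0,0],[0,0,0,0],[0,0,0,0],[0,0,0,0]]
  ],
  "grip": 0
}}

```text
t: 28.32
eef_pos: [0.636, 0.0641, 0.1927]
ee_rot: [-3.142, 0.0, -1.306]
force: [0.1, 0.6, -0.3]
width: 0.0836
```

Request:
{"api": "play_rows", "payload": {
  "targets": [
    [[0,0,-0.02,0],[0,0,-0.05,0],[0,0,-0.1,0],[-0.02,0,-0.15,0],[-0.04,0,-0.2,0]]
  ]
}}

```text
t: 28.95
eef_pos: [0.6252, 0.1027, 0.3944]
ee_rot: [-3.141, 0.0, -1.307]
force: [1.5, 0.8, 0.1]
width: 0.0875
```

Request:
{"api": "play_rows", "payload": {
  "targets": [
    [[-0.02,0,-0.03,0],[-0.05,0,-0.06,0],[-0.05,0,-0.06,0],[-0.05,0,-0.06,0]]
  ]
}}

```text
t: 29.45
eef_pos: [0.6122, 0.1507, 0.4521]
ee_rot: [3.141, 0.0, -1.306]
force: [-0.8, 0.0, 0.4]
width: 0.0876
```

```bash
python3 - <<'E'
from h import *
t=np.radians(105.3);ex=np.array([np.cos(t),np.sin(t)]);ey=np.array([-ex[1],ex[0]])
print(arm.get_state()["t"])
p,d,W,P=look("wrist","w8")
a=W[...,:2]@ex;b=W[...,:2]@ey;z=W[...,2]
m=(z>.024)&(z<.038)&(a>-.16)&(a<-.095)&(abs(b+.63)<.018);print("lip",m.sum(),np.percentile(a[m],[0,3,97,100]),np.median(z[m]))
m=(z>.046)&(z<.053)&(a>-.2)&(a<.1)&(abs(b+.63)<.036);print("roof",m.sum(),np.percentile(a[m],[0,1,50,99]))
m=(z>.065)&(z<.09)&(a>-.2)&(a<.1)&(abs(b+.63)<.036);print("weight",W[m].mean(0) if m.sum() else 0)
for c in("wrist","side"):
  if c=="side": q,_,W2,_=look("side","s8")
  for n in("tray_center","tray_lip","stand","weight_center"):
    print(c,n,[(np.round(r["xyz"],3).tolist(),round(r["score"],2)) for r in finder.find_in(c,n)[:1]])
im=np.hstack([cv2.resize(cv2.imread("pics/w8.png")[120:270,160:360],(400,300)),cv2.resize(cv2.imread("pics/s8.png")[190:285,205:305],(400,300))])
cv2.imwrite("pics/c8.png",im)
E
```

```text
29.45
lip 198 [-0.11231777 -0.11226684 -0.10505385 -0.10502852] 0.03266188958971958
roof 2984 [-0.07017731 -0.06771533 -0.01538072  0.04555827]
weight [0.61289613 0.18874279 0.07337674]
wrist tray_center [([0.624, 0.102, 0.012], 0.95)]
wrist tray_lip [([0.627, 0.105, 0.01], 0.87)]
wrist stand [([0.608, 0.146, 0.046], 0.97)]
wrist weight_center [([0.615, 0.192, 0.068], 0.95)]
side tray_center [([0.627, 0.1, 0.026], 0.75)]
side tray_lip [([0.625, 0.104, 0.023], 0.53)]
side stand [([0.588, -0.436, 0.15], 0.67)]
side weight_center [([0.607, 0.199, 0.07], 0.57)]
```

View pics/c8.png

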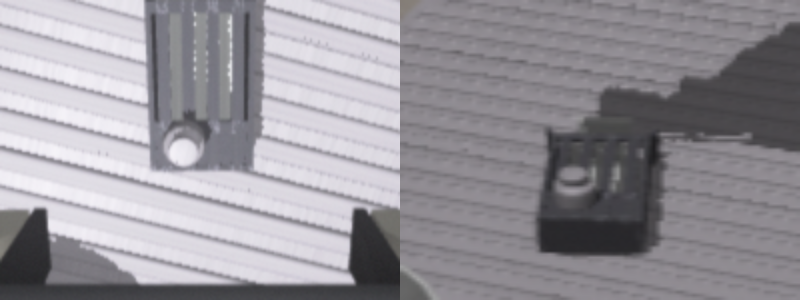

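```bash
python3 -c "
from station import job_done
print(job_done())"
```

```text
the job is handed in; nothing more can be done
None
```

I slid the tray out of the stand, turned it end for end in two 90° stages, and slid it back in. It is right way up, with its tongue and lip outside the mouth. It took about 30 s of robot time, and I have handed the job in.

**Fully home:** On the last push by the lip the tool stopped moving and the force built up to about 15 N. Afterwards the lip's outer face measured 42–44 mm outside the roof edge. The nominal is 45 mm, so the gap is within measurement error.

**Bystanders:** The weight is still on the roof at about (0.613, 0.189). It measured (0.613, 0.185) at the start, when it was partly hidden. I never touched the pot, cup or lid, but I did not measure them again at the end.

**Gripper:** It is open and raised clear of everything.

**Force spike:** While I lowered the tray in front of the stand, the wrist force briefly reached about 40 N vertically, then dropped back to just the tray's weight. The wrist limit is 120 N. The board was pushing against the held tray, not the gripper's body.

**Readings that disagreed:** The trained finder put the lip at about (0.627, 0.105), which is near the stand mouth rather than where the lip is. In one side view it also mistook the lid for the stand. I relied on depth and contact force instead.

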